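# Wedge the rocking fuse tester steady

### The arm

A 6-joint arm with a two-finger parallel gripper is mounted at the origin on the work surface. World frame = base frame: x ahead of the robot, y to its left, z up, the work surface at z = 0. Lengths are in m, angles in rad, forces in N, time in s.
With the tool pointing down it reaches from about 0.35 to 1 m from the base axis. Payload 7.1 kg.
Tool frame: the origin (TCP) lies on the centre line of the jaws, within the pads' length; the fingertips stand 25 mm ahead of it and the grasp point (between the pads) lies 6 mm ahead of it; z points along the fingers, x is the direction in which the jaws open and shut, and the axes are right-handed (so a half turn about z gives the same grasp; the last joint's range is limited). The gripper opens to 85 mm and grips with 20 to 120 N. Pads are 22 mm wide; open, the fingers measure 114 mm over their backs; the gripper's body (76 mm by 85 mm) begins 54 mm behind the grasp point. The pads swing forward as they close: fully open they stand 13 mm farther back than shut.
Start: joints at [-1.34, 0.423, 1.63, -0, 1.089, -0.019], TCP at [0.155, -0.606, 0.256] pointing down, gripper open.
Joint ranges: [-3, 3], [-0.9, 2.11], [0.09, 2.58], [-1.31, 4.45], [0.11, 2.69], [-2.54, 2.54]. Speed limits (rad/s): [2.39, 2.39, 3.01, 3.14, 3.14, 3.14].

### API

Orientations are given as a unit quaternion [w, x, y, z].
In Python, from station import ctrl gives the robot as it stands.
- The arm moves only by the tool arm_command, never from a script. Its arguments are lists of equal length, an entry for each row: "translation": the shift along the tool's x, y, z in units of 25 mm (1.0 is 25 mm), a list of three; "dr": the turn, a rotation vector about the tool's x, y, z in degrees, a list of three. A call has 1 to 12 rows; each row shifts and turns the commanded pose from where the row before left it, along the tool's axes as they then stand; what a row does not reach is not made up. A row lasts 1/10 s, in which the tool goes at most 50 mm and 8.59 degrees, less where a joint would pass 70% of its speed; a pose out of reach is approached as far as the arm can. A call is refused whole if a number of a shift passes 1 or a number of a turn 8.59, either way. A call with a gripper value outside its range is refused whole. "gripper" is the closure in counts, from 0 (fully open) to 255 (shut), set as the call begins (left out, the last holds). The fingers move at their own pace and stop on an object; "squeeze" is the grip in N (left out, the last holds). Time passes only in rows, so rows that do not move let the fingers close. It gives the time, the measured TCP pose, the force and the opening at its end, in the units of the state.
- ctrl.read_state(): the state, without advancing time (a new reading comes with each control period).
- ctrl.get_image(name): name is "side" or "top"; returns the picture (384x512x3 uint8, red, green, blue); there is no depth.
- ctrl.camera_model(name): a dict with "fov_y" (degrees; the focal length in pixels is half the picture's height over the tangent of half this angle, whatever the lens; pixels are square), "cx", "cy" (the principal point, pixels), "T" (4x4, takes a point from camera to world coordinates). Camera axes: x right, y down, z forward; pixel columns grow to the right and rows downward; lengths in m; the calibration is good to about 2 mm. A picture is of the moment at which its call begins. camera_model takes no time and is no camera call.
- ctrl.sign_off(): hands the job in, once; it reports no verdict.
The state is a dict: "time": time; "qpos": joint angles; "qvel": joint speeds; "joint_efforts": joint torques, N m; "tcp_pos": TCP position; "eef_rot": TCP orientation; "ft_force": force on the tool from outside, world axes, zero at the start; "ft_torque": the same for the moment, N m; "grip_width": opening from 0.0 (shut) to 1.0 (fully open).
Only numpy, scipy, OpenCV 4.12 (cv2) and the standard library are available. Lean on these libraries where they do the work, as an engineer would, in place of code of your own. Each camera call takes 0.05 s, during which the arm holds its last target.

### The job

The blue fuse tester hangs over one edge of its low base plate and rocks when its overhanging end is pressed. Using fingertips only, push the orange wedge along the bench, thin end first, under that overhanging end until the tester no longer rocks and still sits level, then prove it by pressing firmly down on the black rubber pad on top of the overhanging end for about a second. Leave the wedge in place and let go of everything; do not pinch or lift the wedge or the tester, do not shove the tester along its plate, and leave the fuses, the holder and the lug alone.

Things in the scene. Friction and masses are not known exactly. Their poses are not given: they have to be found in the camera images.
- tester: blue box-shaped fuse tester, 220 (its x) x 140 (its y) x 40 mm (z, up), 0.7 to 1 kg, loose, standing level on the base plate. Origin at the centre of its underside. The end at its -x, with a black pad on top, hangs 100 mm beyond the plate's edge; a grey panel with screen, 10 mm high dial and two sockets fills the rest of the top.
- press_pad (a point): centre of the black rubber pad (36 along x, 100 mm across, flush) on the tester's top face, 90 mm from the tester's middle towards its -x. Without the wedge a press of 1 to 5 N here tips this end down onto the bench, and it swings back when let go. A test press of 7 to 15 N is right.
- overhang_edge (a point): middle of the lower edge of the tester's overhanging end, 110 mm from the tester's middle towards -x; its height above the bench is the gap that the wedge must fill (10 to 15 mm)
- wedge: loose orange nylon wedge, 130 (its x) x 50 mm (its y), 0.1 kg, flat on the bench. Origin at the centre of its underside, z up, thin end at +x pointing roughly at the overhanging end. Thickness grows evenly from 3 mm at the thin end to 25 mm at the black heel at -x (6 mm of travel per mm of height).
- wedge_tip (a point): middle of the wedge's thin end, on its underside, 65 mm from the wedge's origin towards +x
- wedge_heel (a point): middle of the wedge's upright flat heel face (50 wide, 25 mm high), 12.5 mm up, 65 mm from the wedge's origin towards its -x; the place to push. The wedge slides with about 1 N; once snug under the tester the push rises within a few mm to 3 N and more. Pushed 20 mm beyond snug it jacks the tester out of level.
- plinth: bolted-down aluminium base plate, 110 x 120 mm, its top 10 to 15 mm above the bench; does not move. Origin below the tester's origin, top face 10 mm above the origin; the plate runs from -10 to +100 mm along its x.
- fuse_a: white ceramic fuse with steel caps lying on the bench, 52 mm long, 15 mm thick; origin at the centre of its underside; leave alone
- fuse_b: second ceramic fuse, the same
- holder: grey nylon fuse holder lying flat, 78 x 56 x 18 mm; origin at the centre of its underside; leave alone
- lug: copper cable lug, 56 mm long, 18 mm wide, 12 mm high; origin on its underside near the middle; leave alone
Not all that is in view belongs to the job. Of the things like the wedge, leave any that is grey or purple; of the rest the larger one is meant.

How it is judged:
On the way, in this order (a step that is already met when the one before it is completed fails the run):
1. the wedge's thin end is under the overhanging end of the tester (x of wedge_tip in the frame of tester between -0.095 and 0 m and y of wedge_tip in the frame of tester between -0.06 and 0.06 m), for 0.1 s.
2. the pad at the overhanging end of the tester's top is pressed from above with over 5 N and the wedged tester stays within 1 degree of level (all of step 1 and angle between tester's own z axis and vertical below 0.0175 rad and contact force between the fingers and tester above 5 N and x of the grasp point in the frame of tester below -0.07 m and z of the grasp point in the frame of tester above 0.035 m), for 0.4 s.
At the end, for the whole second after the job is handed in: the wedge lies flat on the bench with its thin end 15 to 110 mm in under the overhanging end of the tester; the tester is at rest, within 1 degree of level and within 20 mm of where it stood; before that a press of over 5 N on the pad, held 0.4 s, left it within 1 degree of level (all of step 1 and angle between tester's own z axis and vertical below 0.0175 rad and distance of tester from where it was at the start of the episode below 0.02 m and height (world z) of wedge below 0.004 m and angle between wedge's own z axis and vertical below 0.05 rad and linear speed of each of tester, wedge below 0.01 m/s); the robot touches nothing.
It fails at once if the wedge is lifted off the bench (height (world z) of wedge above 0.012 m).
It fails at once if the tester is lifted (height (world z) of overhang_edge above 0.035 m).
It fails at once if the tester is tipped over or off its plate (angle between tester's own z axis and vertical above 0.35 rad or distance of tester from where it was at the start of the episode above 0.05 m).
It fails at once if a fuse, the holder or the lug is disturbed (distance of any of fuse_a, fuse_b, holder, lug from where it was at the start of the episode above 0.015 m).
It also fails if it takes over 54 s, if anything falls off the work surface, if the arm or the gripper's body presses on something with over 40 N, if the wrist force passes 120 N, or if a joint passes its speed limit or range.

## Working session

There is one attempt and no reset: what is moved stays moved. The work goes in short steps, Python scripts to look and compute and a tool call to move; the robot and the scene stay as the last step left them, time stands still between calls to the robot, and variables do not carry over. Pictures are saved under pics/ and viewed, and the job is handed in when it is done.

Besides the shell and the picture viewer there is one more tool, called after "Request:" as name(argument=value, ...) on one line, values as JSON. arm_command: Moves the arm, as the interface text tells. Its arguments: {"type":"object","properties":{"translation":{"type":"array","items":{"type":"array","items":{"type":"number"}}},"dr":{"type":"array","items":{"type":"array","items":{"type":"number"}}},"gripper":{"type":"number"},"squeeze":{"type":"number"}},"required":["translation","dr"]}

```bash
mkdir -p pics; ls; python3 - <<'E'
from station import ctrl
import cv2,numpy as np
s=ctrl.read_state();print({k:np.round(v,3).tolist() for k,v in s.items()})
for n in("side","top"):
    m=ctrl.camera_model(n);print(n,{k:(np.round(v,4).tolist()) for k,v in m.items()})
    cv2.imwrite(f"pics/{n}0.png",cv2.cvtColor(ctrl.get_image(n),cv2.COLOR_RGB2BGR))
E
```

```text
pics
{'time': 0.0, 'qpos': [-1.34, 0.424, 1.631, -0.0, 1.089, -0.019], 'qvel': [-0.002, -0.0, -0.001, -0.001, 0.0, -0.001], 'joint_efforts': [0.003, -55.737, -28.174, 0.0, 0.007, 0.0], 'tcp_pos': [0.154, -0.605, 0.256], 'eef_rot': [-0.001, 0.79, -0.614, -0.001], 'ft_force': [-0.475, -0.512, 0.357], 'ft_torque': [0.06, 0.025, -0.024], 'grip_width': 1.003}
side {'fov_y': 54.8345, 'cx': 254.3646, 'cy': 194.1002, 'T': [[0.7745, -0.3566, 0.5224, 0.2329], [-0.6325, -0.4375, 0.6391, -0.4653], [0.0007, -0.8255, -0.5644, 0.4443], [0.0, 0.0, 0.0, 1.0]]}
top {'fov_y': 43.6506, 'cx': 246.4352, 'cy': 192.8211, 'T': [[0.0011, -0.9945, 0.105, 0.4672], [-0.9996, 0.002, 0.0292, -0.0647], [-0.0293, -0.105, -0.994, 1.1358], [0.0, 0.0, 0.0, 1.0]]}
```

View pics/side0.png

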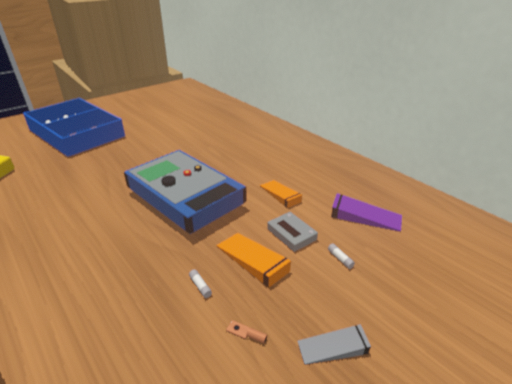

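View pics/top0.png

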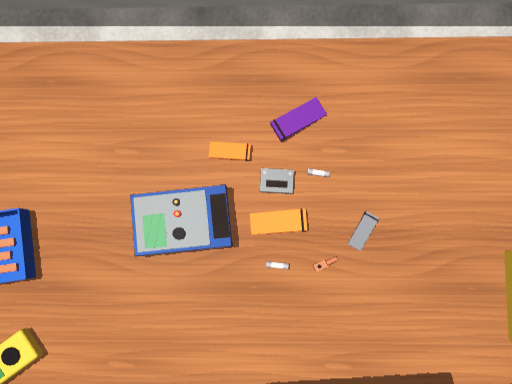

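Top view: the tester is at about (181,220), its pad at (219,216). The larger orange wedge is at (278,221), heel right (303,220) and thin end left. The holder sits above it and the fuse and lug below. I'll enlarge it.

```bash
cat > h.py <<'E'
import numpy as np,cv2
from station import ctrl
def px2w(n,uv,z):
    m=ctrl.camera_model(n);f=192/np.tan(np.radians(m['fov_y']/2));T=np.array(m['T'])
    d=T[:3,:3]@np.array([(uv[0]-m['cx'])/f,(uv[1]-m['cy'])/f,1]);o=T[:3,3]
    return o+d*(z-o[2])/d[2]
def w2px(n,p):
    m=ctrl.camera_model(n);f=192/np.tan(np.radians(m['fov_y']/2));T=np.array(m['T'])
    c=T[:3,:3].T@(np.array(p)-T[:3,3]);return np.array([m['cx']+f*c[0]/c[2],m['cy']+f*c[1]/c[2]])
def shot(n,name,box=None,k=1):
    im=cv2.cvtColor(ctrl.get_image(n),cv2.COLOR_RGB2BGR)
    if box: im=im[box[1]:box[3],box[0]:box[2]]
    cv2.imwrite(f'pics/{name}.png',cv2.resize(im,None,fx=k,fy=k,interpolation=cv2.INTER_CUBIC))
def st():
    s=ctrl.read_state();print(round(s['time'],2),np.round(s['tcp_pos'],4),np.round(s['eef_rot'],3),np.round(s['ft_force'],1),round(float(s['grip_width']),2))
E
python3 - <<'E'
import cv2
for n,b,k in(("top",(120,150,320,280),4),("side",(120,140,360,320),3.3)):
    im=cv2.imread(f'pics/{n}0.png')[b[1]:b[3],b[0]:b[2]]
    cv2.imwrite(f'pics/{n}0c.png',cv2.resize(im,None,fx=k,fy=k,interpolation=cv2.INTER_CUBIC))
E
```

```text
(no output)
```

View pics/top0c.png

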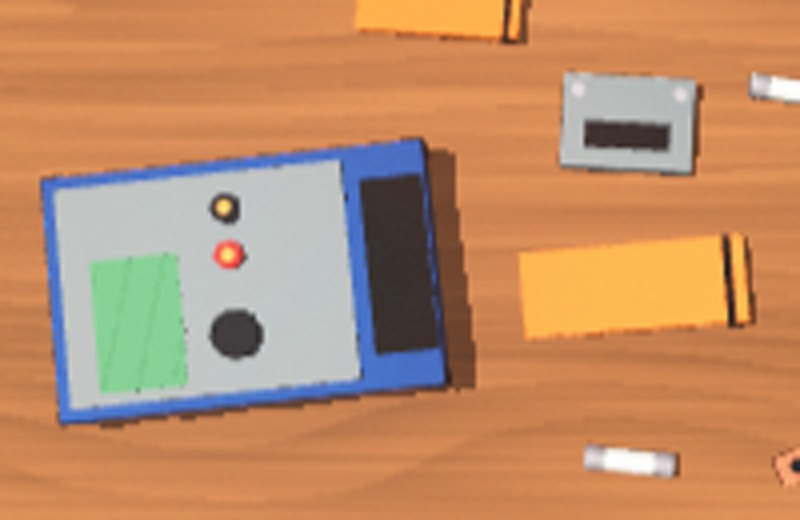

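View pics/side0c.png

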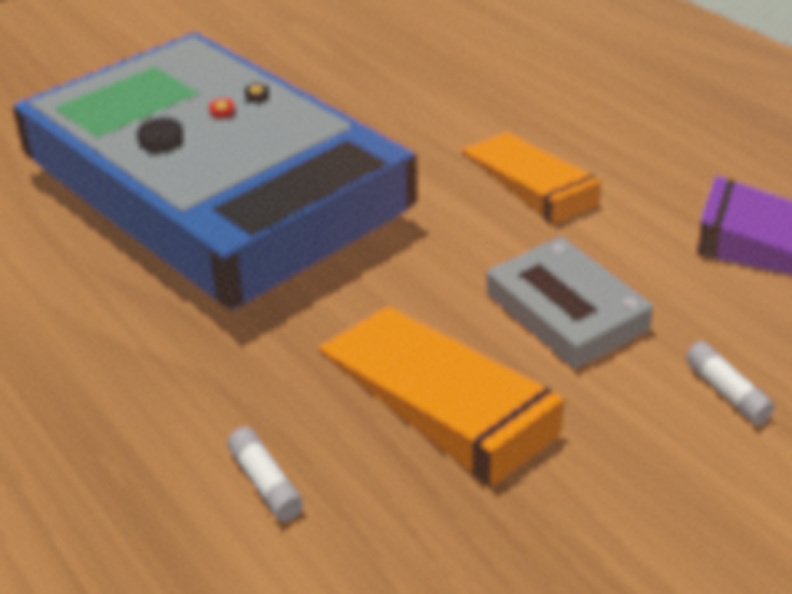

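```bash
python3 - <<'E'
from h import *
g=lambda a,z:px2w('top',(120+a[0]/4-0.375,150+a[1]/4-.375),z)
T=[g(a,.0525) for a in((42,178),(422,140),(447,385),(63,423))]
W=[g((520,253),.003),g((526,338),.003),g((743,234),.025),g((750,323),.025)]
for p in T+W: print(np.round(p,4))
L=np.linalg.norm
print('tester',L(T[0]-T[1]),L(T[1]-T[2]),L(T[2]-T[3]))
e=(T[1]+T[2])/2;f=(T[0]+T[3])/2;c=(e+f)/2;ax=(f-e)/L(f-e);print('centre',c,'x axis',ax,'deg',np.degrees(np.arctan2(ax[1],ax[0])),'pad',c-.09*ax,'edge',e)
t=(W[0]+W[1])/2;h=(W[2]+W[3])/2;wx=(t-h)*[1,1,0];print('wedge L',L(wx),L(W[0]-W[1]),L(W[2]-W[3]));wx/=L(wx)
print('tip',t,'heel',h,'deg',np.degrees(np.arctan2(wx[1],wx[0])))
ty=np.array([-ax[1],ax[0],0]);print('tip in tester',(t-c)@ax,(t-c)@ty,'heel',(h-c)@ax,(h-c)@ty)
# side check
s=lambda a,z:px2w('side',(120+a[0]/3.3-.35,140+a[1]/3.3-.35),z)
print('side wedge',s((320,349),.003),s((390,308),.003),s((563,402),.025),s((476,440),.025))
print('side tester',s((222,255),.0525),s((413,157),.0525),'low',s((233,306),.0125),s((412,203),.0125))
for n,p in(('fuse',g((630,462),.01)),('lug',g((800,465),.006)),('holder BR',g((697,173),.018)),('holder BL',g((560,165),.018)),('fuseb',g((755,85),.01))):print(n,p)
from scipy.spatial.transform import Rotation as R
q=ctrl.read_state()['eef_rot'];print(R.from_quat([q[1],q[2],q[3],q[0]]).as_matrix().round(3))
E
```

```text
[0.5791 0.2335 0.0525]
[0.6005 0.0158 0.0525]
[0.4617 0.0009 0.0525]
[0.4401 0.2178 0.0525]
[ 0.5391 -0.039   0.003 ]
[ 0.489  -0.0425  0.003 ]
[ 0.5486 -0.1686  0.025 ]
[ 0.4972 -0.172   0.025 ]
tester 0.2187420148871659 0.13959848313769646 0.21798680233968784
centre [0.52034142 0.11700407 0.0525    ] x axis [-0.09831766  0.99515508  0.        ] deg 95.64230185611304 pad [0.52919001 0.02744012 0.0525    ] edge [0.53107596 0.00835088 0.0525    ]
wedge L 0.12980395570097703 0.05022792233166999 0.05147569783691016
tip [ 0.51403398 -0.04076654  0.003     ] heel [ 0.52291393 -0.1702664   0.025     ] deg 93.92269709715114
tip in tester -0.15638609927395047 0.021788523005402374 heel -0.2861315978645542 0.02568371377054423
side wedge [ 0.48896213 -0.04731318  0.003     ] [ 0.53806978 -0.04411877  0.003     ] [ 0.54537823 -0.17295943  0.025     ] [ 0.4969878  -0.16530933  0.025     ]
side tester [ 0.46159605 -0.00217703  0.0525    ] [0.59606438 0.00823472 0.0525    ] low [0.46632258 0.00211497 0.0125    ] [0.60122897 0.01673535 0.0125    ]
fuse [ 0.41718   -0.1030384  0.01     ]
lug [ 0.41551279 -0.20174836  0.006     ]
holder BR [ 0.5848798  -0.14282597  0.018     ]
holder BL [ 0.58975606 -0.0627635   0.018     ]
fuseb [ 0.63796627 -0.17807539  0.01      ]
[[ 0.247 -0.969 -0.   ]
 [-0.969 -0.247  0.001]
 [-0.001 -0.    -1.   ]]
```

Request:
arm_command(translation=[[0,0,0],[0,0,0],[0,0,0],[0,0,0],[0,0,0],[0,0,0],[0,0,0],[0,0,0],[0,0,0],[0,0,0],[0,0,0]], dr=[[0,0,-8],[0,0,-8],[0,0,-8],[0,0,-8],[0,0,-8],[0,0,-8],[0,0,-8],[0,0,-8],[0,0,-8],[0,0,-7.6],[0,0,0]], gripper=195, squeeze=30)

```text
time: 1.2
tcp_pos: [0.1545, -0.6053, 0.2559]
eef_rot: [-0.0, 0.999, 0.035, -0.0]
ft_force: [-0.9, -0.7, 0.3]
grip_width: 0.238
```

```bash
cat >> h.py <<'E'
from scipy.spatial.transform import Rotation as R
def mat():
    q=ctrl.read_state()['eef_rot'];return R.from_quat([q[1],q[2],q[3],q[0]]).as_matrix()
def go(p):
    d=np.array(p)-ctrl.read_state()['tcp_pos'];print('units',np.round(mat().T@d/.025,2))
E
python3 - <<'E'
from h import *
st();print(mat().round(3));M=mat();print(np.degrees(np.arctan2(M[1,0],M[0,0])));go([.526,-.21,.256])
E
```

```text
1.2 [ 0.1545 -0.6053  0.2559] [-0.     0.999  0.035 -0.   ] [-0.9 -0.7  0.3] 0.24
[[ 0.998  0.069 -0.   ]
 [ 0.069 -0.998  0.001]
 [-0.    -0.001 -1.   ]]
3.9746871338763174
units [ 1.592e+01 -1.474e+01  1.000e-02]
```

Request:
arm_command(translation=[[0.8,-0.74,0],[0.8,-0.74,0],[0.8,-0.74,0],[0.8,-0.74,0],[0.8,-0.74,0],[0.8,-0.74,0],[0.8,-0.74,0],[0.8,-0.74,0],[0.8,-0.74,0],[0.8,-0.74,0],[0.8,-0.74,0],[0.8,-0.74,0]], dr=[[0,0,0],[0,0,0],[0,0,0],[0,0,0],[0,0,0],[0,0,0],[0,0,0],[0,0,0],[0,0,0],[0,0,0],[0,0,0],[0,0,0]])

```text
time: 2.4
tcp_pos: [0.3794, -0.3667, 0.2562]
eef_rot: [-0.0, 0.999, 0.032, -0.0]
ft_force: [1.1, -0.8, -0.4]
grip_width: 0.236
```

Request:
arm_command(translation=[[0.8,-0.74,0],[0.8,-0.74,0],[0.8,-0.74,0],[0.8,-0.74,0],[0.8,-0.74,0],[0.8,-0.74,0],[0.8,-0.74,0],[0.8,-0.74,0],[0,0,0],[0,0,0]], dr=[[0,0,0],[0,0,0],[0,0,0],[0,0,0],[0,0,0],[0,0,0],[0,0,0],[0,0,0],[0,0,0],[0,0,0]])

```text
time: 3.4
tcp_pos: [0.5283, -0.2087, 0.256]
eef_rot: [-0.0, 0.999, 0.034, -0.0]
ft_force: [-0.3, 0.4, 0.0]
grip_width: 0.239
```

```bash
python3 - <<'E'
from h import *
st();M=mat();print(np.degrees(np.arctan2(M[1,0],M[0,0])));go([.526,-.21,.033])
shot('side','s1');
E
```

```text
3.4 [ 0.5283 -0.2087  0.256 ] [-0.     0.999  0.034 -0.   ] [-0.3  0.4  0. ] 0.24
3.8521971209901604
units [-0.09  0.04  8.92]
```

View pics/s1.png

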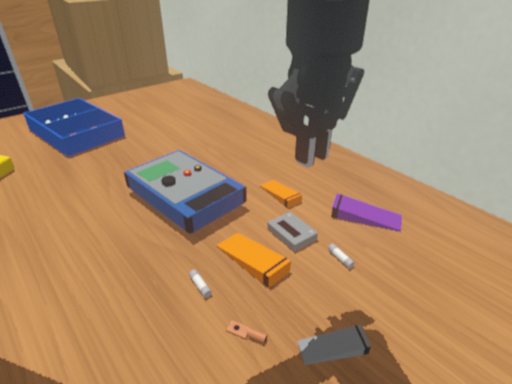

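The gripper is above and behind the heel, and the tips are clear. Next I descend.

Request:
arm_command(translation=[[-0.09,0.04,0.8],[0,0,0.8],[0,0,0.8],[0,0,0.8],[0,0,0.8],[0,0,0.8],[0,0,0.8],[0,0,0.8],[0,0,0.8],[0,0,0.8],[0,0,0.5],[0,0,0.2]], dr=[[0,0,0],[0,0,0],[0,0,0],[0,0,0],[0,0,0],[0,0,0],[0,0,0],[0,0,0],[0,0,0],[0,0,0],[0,0,0],[0,0,0]])

```text
time: 4.65
tcp_pos: [0.5251, -0.2107, 0.0377]
eef_rot: [-0.0, 0.999, 0.033, -0.001]
ft_force: [0.3, -0.2, 0.3]
grip_width: 0.235
```

```bash
python3 - <<'E'
from h import *
st();go([.526,-.21,.033])
shot('side','s2',(180,130,400,330),3.5);shot('top','t2',(120,130,380,300),3)
E
```

```text
4.65 [ 0.5251 -0.2107  0.0377] [-0.     0.999  0.033 -0.001] [ 0.3 -0.2  0.3] 0.23
units [ 0.04 -0.03  0.19]
```

View pics/s2.png

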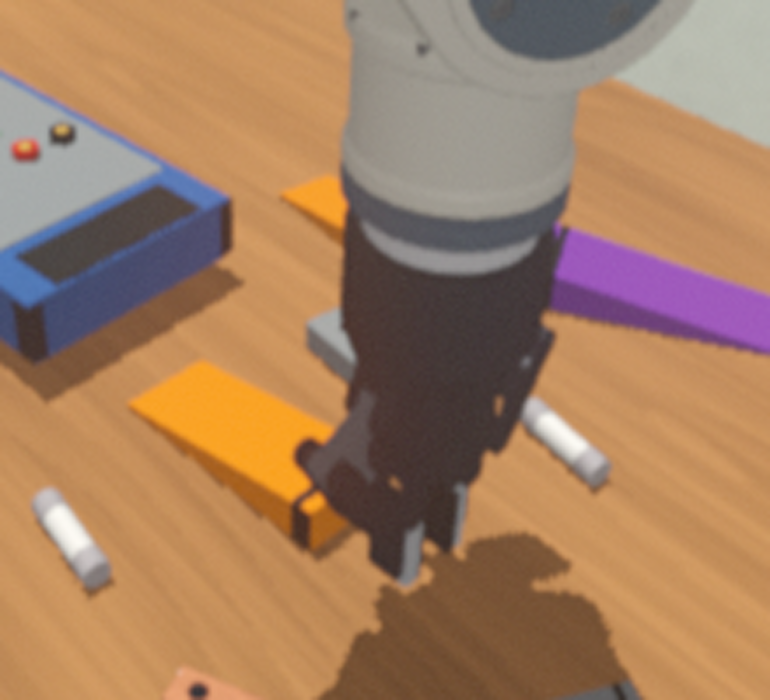

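View pics/t2.png

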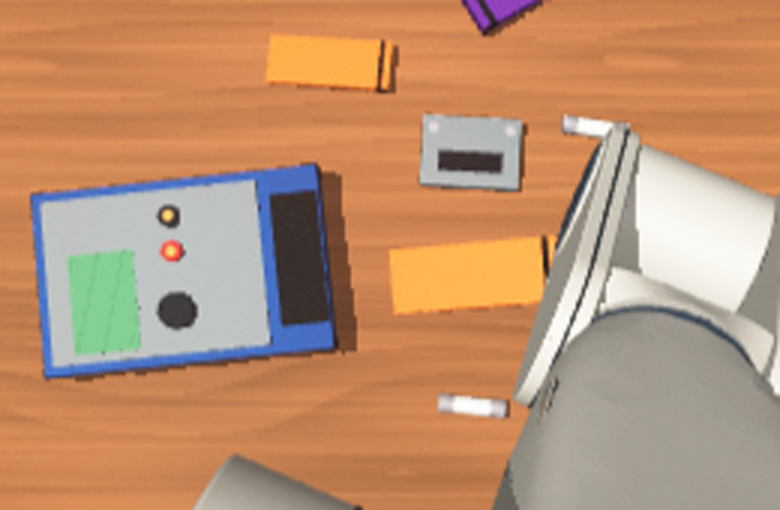

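Request:
arm_command(translation=[[0.04,-0.4,0.19],[0,-0.4,0],[0,-0.2,0],[0,-0.3,0],[0,-0.3,0],[0,-0.3,0],[0,-0.3,0],[0,-0.3,0],[0,-0.3,0],[0,-0.3,0],[0,-0.3,0],[0,0,0]], dr=[[0,0,0],[0,0,0],[0,0,0],[0,0,0],[0,0,0],[0,0,0],[0,0,0],[0,0,0],[0,0,0],[0,0,0],[0,0,0],[0,0,0]])

```text
time: 5.95
tcp_pos: [0.5209, -0.1243, 0.0339]
eef_rot: [-0.0, 0.999, 0.035, -0.0]
ft_force: [0.0, 0.6, -0.2]
grip_width: 0.239
```

```bash
python3 - <<'E'
from h import *
st()
shot('side','s3',(120,130,340,330),3.5);shot('top','t3',(120,130,380,300),3)
E
```

```text
5.95 [ 0.5209 -0.1243  0.0339] [-0.     0.999  0.035 -0.   ] [ 0.   0.6 -0.2] 0.24
```

View pics/s3.png

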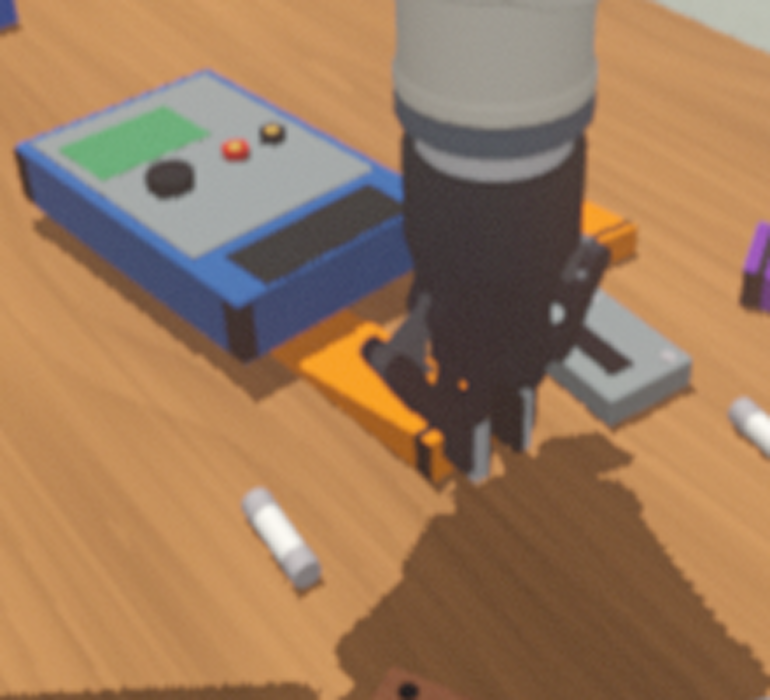

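View pics/t3.png

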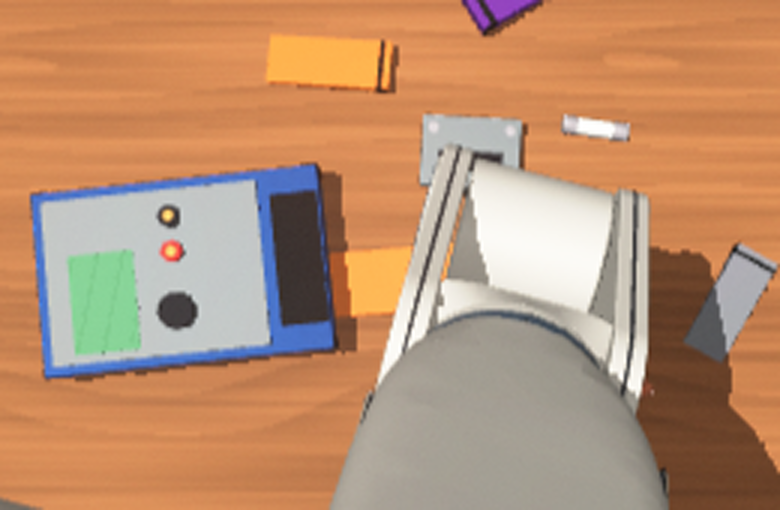

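Request:
arm_command(translation=[[0,-0.2,0],[0,-0.2,0],[0,-0.2,0],[0,-0.2,0],[0,-0.2,0],[0,-0.1,0]], dr=[[0,0,0],[0,0,0],[0,0,0],[0,0,0],[0,0,0],[0,0,0]])

```text
time: 6.65
tcp_pos: [0.5194, -0.0974, 0.0341]
eef_rot: [-0.0, 0.999, 0.034, -0.0]
ft_force: [0.2, -0.2, -0.8]
grip_width: 0.236
```

Request:
arm_command(translation=[[0,-0.1,0],[0,-0.1,0]], dr=[[0,0,0],[0,0,0]])

```text
time: 6.85
tcp_pos: [0.5191, -0.0928, 0.0341]
eef_rot: [-0.0, 0.999, 0.034, -0.0]
ft_force: [0.3, -1.1, -0.1]
grip_width: 0.234
```

Request:
arm_command(translation=[[0,-0.1,0],[0,-0.1,0]], dr=[[0,0,0],[0,0,0]])

```text
time: 7.05
tcp_pos: [0.5188, -0.0879, 0.0341]
eef_rot: [0.0, 0.999, 0.034, 0.0]
ft_force: [-0.8, -0.3, 0.3]
grip_width: 0.234
```

Request:
arm_command(translation=[[0,-0.1,0],[0,-0.1,0]], dr=[[0,0,0],[0,0,0]])

```text
time: 7.25
tcp_pos: [0.5185, -0.0829, 0.0341]
eef_rot: [0.0, 0.999, 0.034, 0.0]
ft_force: [0.5, -0.7, -0.9]
grip_width: 0.233
```

Request:
arm_command(translation=[[0,-0.1,0],[0,-0.1,0]], dr=[[0,0,0],[0,0,0]])

```text
time: 7.45
tcp_pos: [0.5183, -0.078, 0.0341]
eef_rot: [0.0, 0.999, 0.034, 0.0]
ft_force: [0.7, -6.3, -0.9]
grip_width: 0.234
```

```bash
python3 - <<'E'
from h import *
st()
shot('side','s4',(120,130,340,330),3.5);st();shot('top','t4',(120,130,380,300),3)
E
```

```text
7.45 [ 0.5183 -0.078   0.0341] [0.    0.999 0.034 0.   ] [ 0.7 -6.3 -0.9] 0.23
7.5 [ 0.5183 -0.0779  0.0341] [0.    0.999 0.034 0.   ] [ 0.6 -2.3 -2. ] 0.23
```

View pics/s4.png

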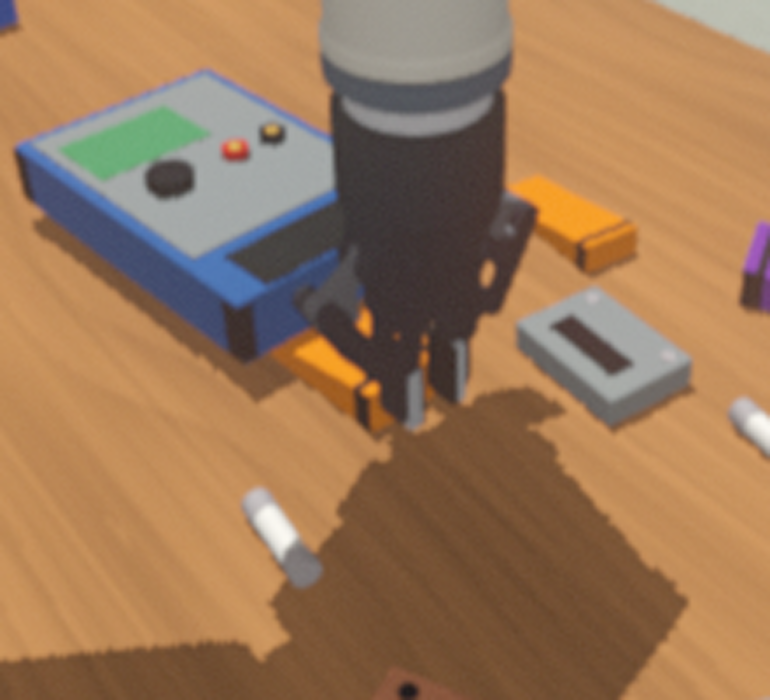

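View pics/t4.png

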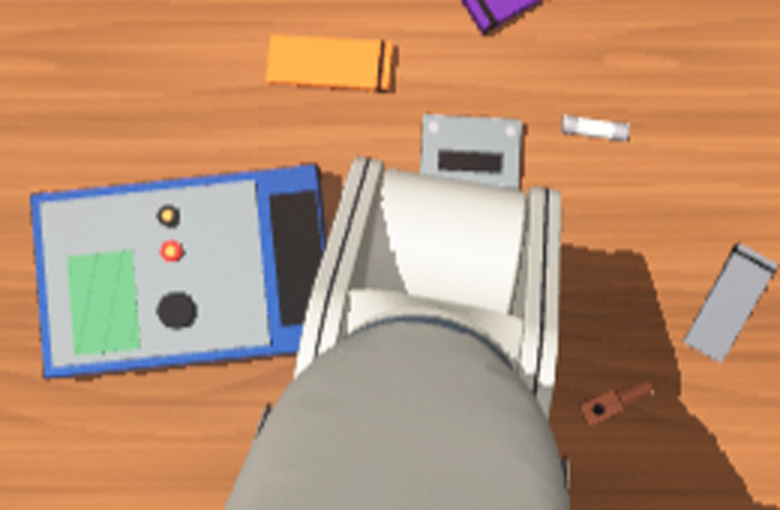

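The pushing force rose from about 1 N to 6 N with the tip about 54 mm in, so the gap is about 12 mm. The tester's corners haven't moved. A small push and a settle will confirm it's snug.

Request:
arm_command(translation=[[0,0,0],[0,0,0]], dr=[[0,0,0],[0,0,0]])

```text
time: 7.75
tcp_pos: [0.5182, -0.078, 0.0341]
eef_rot: [-0.0, 0.999, 0.034, 0.0]
ft_force: [0.9, 0.0, -0.7]
grip_width: 0.234
```

Request:
arm_command(translation=[[0,-0.06,0]], dr=[[0,0,0]])

```text
time: 7.85
tcp_pos: [0.5182, -0.0769, 0.0341]
eef_rot: [0.0, 0.999, 0.034, 0.0]
ft_force: [0.1, -5.4, -1.0]
grip_width: 0.236
```

Request:
arm_command(translation=[[0,-0.06,0]], dr=[[0,0,0]])

```text
time: 7.95
tcp_pos: [0.5181, -0.0755, 0.0341]
eef_rot: [0.0, 0.999, 0.034, 0.0]
ft_force: [-0.3, -4.2, -0.9]
grip_width: 0.237
```

Request:
arm_command(translation=[[0,0.2,0],[0,0.5,0],[0,0.5,0],[0,0,-0.5],[0,0,-1],[0,0,-1],[0,0,-1],[0,0,-1],[0,0,0]], dr=[[0,0,0],[0,0,0],[0,0,0],[0,0,0],[0,0,0],[0,0,0],[0,0,0],[0,0,0],[0,0,0]])

```text
time: 8.85
tcp_pos: [0.522, -0.1057, 0.1505]
eef_rot: [0.001, 0.999, 0.034, 0.003]
ft_force: [0.6, -0.4, 0.3]
grip_width: 0.233
```

```bash
python3 - <<'E'
from h import *
st();go([.527,.0275,.12])
shot('side','s5',(120,130,340,330),3.5);shot('top','t5',(120,130,380,300),3)
E
```

```text
8.85 [ 0.522  -0.1057  0.1505] [0.001 0.999 0.034 0.003] [ 0.6 -0.4  0.3] 0.23
units [ 0.55 -5.3   1.21]
```

View pics/s5.png

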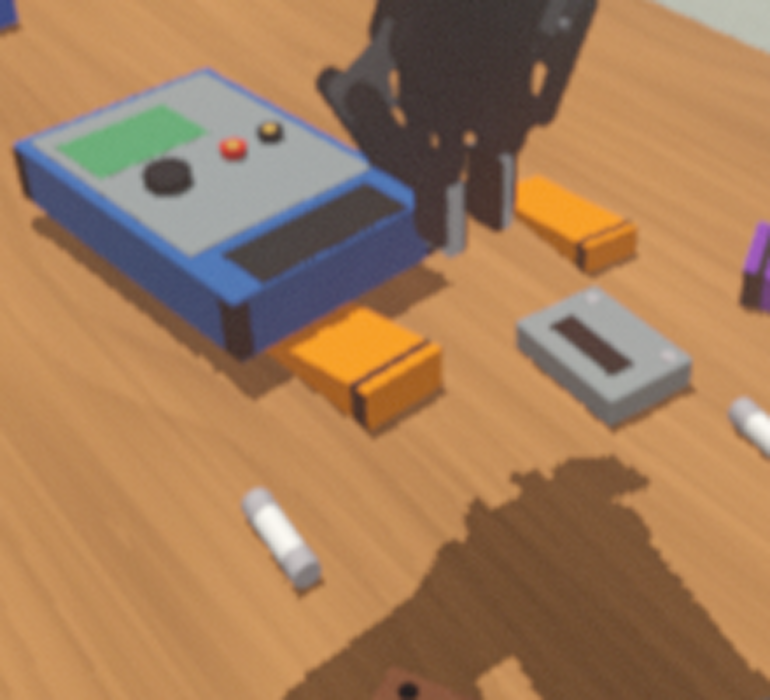

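View pics/t5.png

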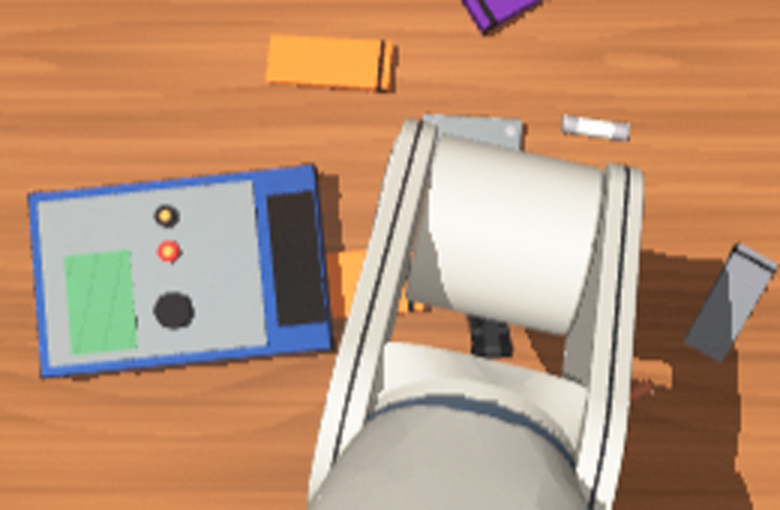

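The wedge is straight under the overhang, with its heel corner at (366,425) in the side crop. The tester shifted only about 2 mm (1 px). Now I move over the pad.

Request:
arm_command(translation=[[0.1,-0.9,0],[0.1,-0.9,0],[0.1,-0.9,0],[0.1,-0.9,0],[0.1,-0.9,0],[0.05,-0.9,0.2],[0,0,1],[0,0,0.4],[0,0,0],[0,0,0]], dr=[[0,0,0],[0,0,0],[0,0,0],[0,0,0],[0,0,0],[0,0,0],[0,0,0],[0,0,0],[0,0,0],[0,0,0]])

```text
time: 9.95
tcp_pos: [0.5241, 0.0302, 0.1062]
eef_rot: [0.0, 0.999, 0.034, -0.001]
ft_force: [1.5, -0.5, 1.1]
grip_width: 0.234
```

```bash
python3 - <<'E'
from h import *
st();go([.527,.0295,.08])
shot('side','s6',(120,100,340,300),3.5)
E
```

```text
9.95 [0.5241 0.0302 0.1062] [ 0.     0.999  0.034 -0.001] [ 1.5 -0.5  1.1] 0.23
units [0.11 0.04 1.05]
```

View pics/s6.png

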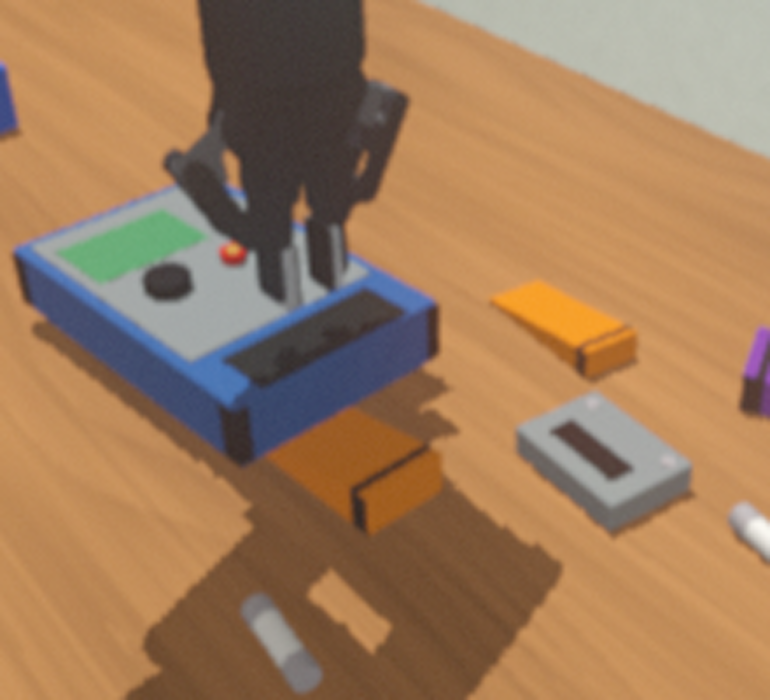

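Request:
arm_command(translation=[[0.1,0.04,0.3],[0,0,0.3],[0,0,0.3],[0,0,0.15],[0,0,0.05],[0,0,0]], dr=[[0,0,0],[0,0,0],[0,0,0],[0,0,0],[0,0,0],[0,0,0]])

```text
time: 10.6
tcp_pos: [0.5269, 0.0298, 0.0788]
eef_rot: [-0.0, 0.999, 0.034, -0.0]
ft_force: [0.5, -0.4, -0.3]
grip_width: 0.234
```

Request:
arm_command(translation=[[0,0,0.04],[0,0,0.04]], dr=[[0,0,0],[0,0,0]])

```text
time: 10.8
tcp_pos: [0.5273, 0.0298, 0.0776]
eef_rot: [0.0, 0.999, 0.034, 0.0]
ft_force: [-3.4, -0.4, 16.9]
grip_width: 0.233
```

Request:
arm_command(translation=[[0,0,0.04]], dr=[[0,0,0]])

```text
time: 10.9
tcp_pos: [0.5274, 0.0298, 0.0775]
eef_rot: [0.0, 0.999, 0.034, 0.0]
ft_force: [-6.4, -0.8, 27.0]
grip_width: 0.238
```

Contact is at TCP z ≈ 0.0778, and the stiffness is about 10 N per mm. 27 N is too much, so I'm easing to about 11 N and holding.

Request:
arm_command(translation=[[0,0,-0.06]], dr=[[0,0,0]])

```text
time: 11.0
tcp_pos: [0.5273, 0.0299, 0.0783]
eef_rot: [-0.0, 0.999, 0.034, 0.0]
ft_force: [-0.2, 0.3, 0.3]
grip_width: 0.231
```

Request:
arm_command(translation=[[0,0,0]], dr=[[0,0,0]])

```text
time: 11.1
tcp_pos: [0.5273, 0.0298, 0.078]
eef_rot: [-0.0, 0.999, 0.034, 0.0]
ft_force: [-0.3, 0.0, -0.2]
grip_width: 0.231
```

Request:
arm_command(translation=[[0,0,0.03],[0,0,0]], dr=[[0,0,0],[0,0,0]])

```text
time: 11.3
tcp_pos: [0.5274, 0.0298, 0.0776]
eef_rot: [0.0, 0.999, 0.034, 0.0]
ft_force: [-2.7, 0.6, 12.2]
grip_width: 0.237
```

12 N is right, so I hold for over a second.

Request:
arm_command(translation=[[0,0,0],[0,0,0],[0,0,0],[0,0,0],[0,0,0]], dr=[[0,0,0],[0,0,0],[0,0,0],[0,0,0],[0,0,0]])

```text
time: 11.8
tcp_pos: [0.5274, 0.0298, 0.0776]
eef_rot: [0.0, 0.999, 0.034, 0.0]
ft_force: [-2.4, -0.0, 11.7]
grip_width: 0.238
```

```bash
python3 - <<'E'
from h import *
st();shot('side','s7',(120,100,340,300),3.5);st()
E
```

```text
11.8 [0.5274 0.0298 0.0776] [0.    0.999 0.034 0.   ] [-2.4 -0.  11.7] 0.24
11.85 [0.5274 0.0298 0.0776] [0.    0.999 0.034 0.   ] [-3.2 -0.4 12.1] 0.23
```

Request:
arm_command(translation=[[0,0,0],[0,0,0],[0,0,0],[0,0,0],[0,0,0]], dr=[[0,0,0],[0,0,0],[0,0,0],[0,0,0],[0,0,0]])

```text
time: 12.35
tcp_pos: [0.5274, 0.0298, 0.0776]
eef_rot: [0.0, 0.999, 0.034, 0.0]
ft_force: [-3.3, -0.6, 10.8]
grip_width: 0.233
```

View pics/s7.png

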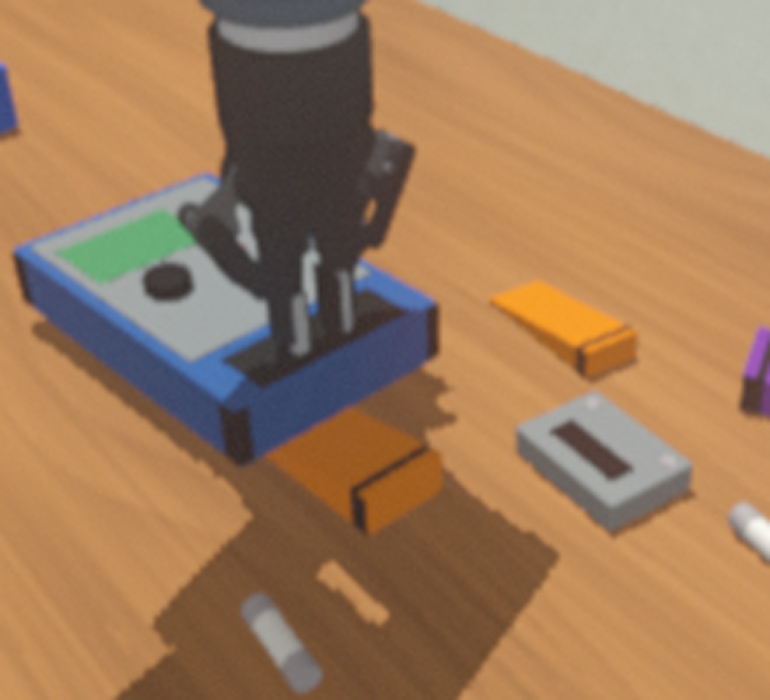

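The tips rest on the pad at 12 N and the tester's corners haven't moved ((245,460), (437,305) as before). Releasing.

Request:
arm_command(translation=[[0,0,-0.1],[0,0,-0.5],[0,0,-1],[0,0,-1],[0,0.5,-1],[0,1,-1],[0,1,-1],[0,1,0],[0,1,0],[0,1,0],[0,1,0],[0,0,0]], dr=[[0,0,0],[0,0,0],[0,0,0],[0,0,0],[0,0,0],[0,0,0],[0,0,0],[0,0,0],[0,0,0],[0,0,0],[0,0,0],[0,0,0]])

```text
time: 13.55
tcp_pos: [0.5384, -0.1347, 0.2175]
eef_rot: [0.0, 0.999, 0.033, 0.001]
ft_force: [-0.1, 0.2, -0.2]
grip_width: 0.234
```

Request:
arm_command(translation=[[0,1,0],[0,1,0],[0,1,0],[0,1,0],[0,0,0],[0,0,0]], dr=[[0,0,0],[0,0,0],[0,0,0],[0,0,0],[0,0,0],[0,0,0]])

```text
time: 14.15
tcp_pos: [0.5447, -0.2316, 0.2169]
eef_rot: [-0.0, 0.999, 0.034, -0.0]
ft_force: [0.1, -0.3, -0.1]
grip_width: 0.232
```

```bash
python3 - <<'E'
from h import *
st();shot('side','s8',(120,140,360,320),3.3);shot('top','t8',(120,150,320,280),4)
E
```

```text
14.15 [ 0.5447 -0.2316  0.2169] [-0.     0.999  0.034 -0.   ] [ 0.1 -0.3 -0.1] 0.23
```

View pics/s8.png

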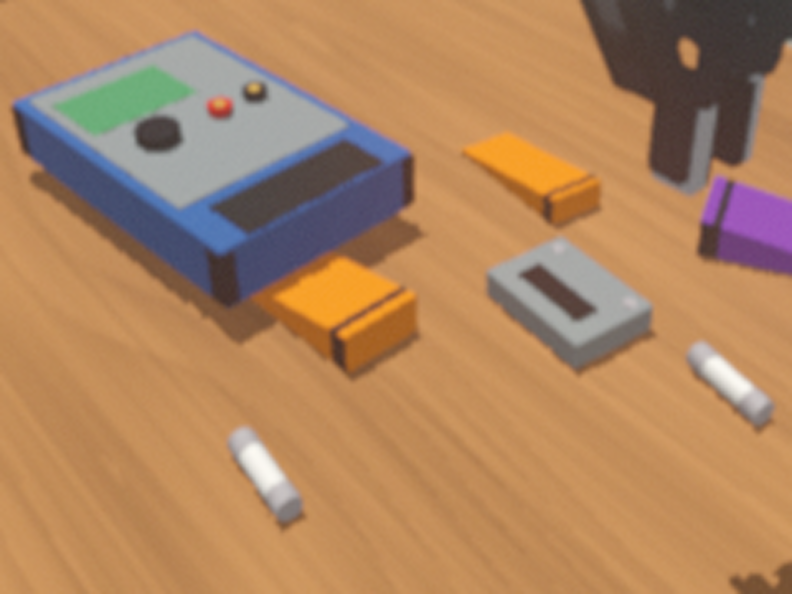

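View pics/t8.png

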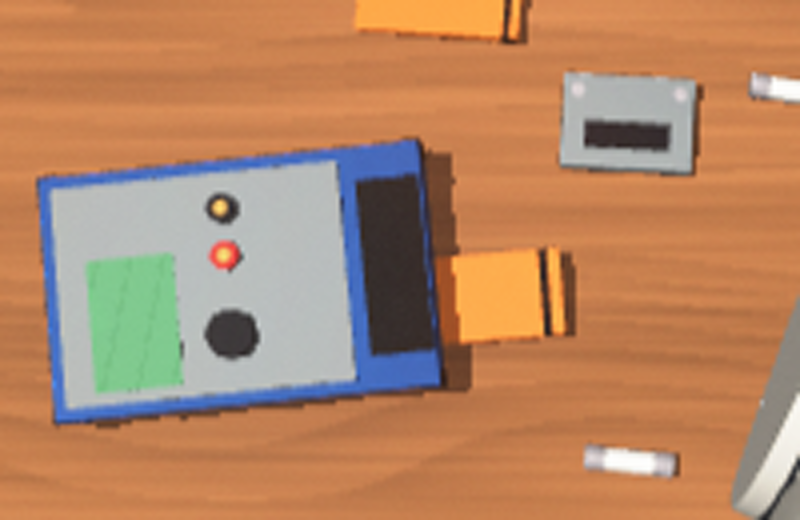

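```bash
python3 - <<'E'
from h import *
g=lambda a,z:px2w('top',(120+a[0]/4-0.375,150+a[1]/4-.375),z)
h=(g((560,247),.025)+g((568,333),.025))/2
T=[g(a,.0525) for a in((38,178),(418,140),(441,385),(57,423))]
e=(T[1]+T[2])/2;f=(T[0]+T[3])/2;c=(e+f)/2;ax=(f-e)/np.linalg.norm(f-e)
t=h+.13*np.array([-.068,.998,0]);print(c,(t-c)@ax,(t-c)@np.array([-ax[1],ax[0],0]))
ctrl.sign_off()
E
```

```text
[0.52034141 0.11984911 0.0525    ] -0.053527665280354464 0.018231734688752846
the job is handed in; nothing more can be done
```

I pushed the orange wedge under the tester's overhanging end with the fingertips until it was snug, pressed the pad for about a second, and handed the job in. The sign-off gave no verdict.

- **Wedge:** The push force rose from about 1 N to 4–6 N at snug. The last picture puts the thin end at x = −0.054 m, y = +0.018 m in the tester's frame, about 56 mm in under the overhang, and the wedge looks flat on the bench.
- **Press:** I held 11–12 N on the pad for about a second. The tester's corners in the side picture did not move. I did not measure its tilt directly; from how far past snug the wedge went I estimate under 0.3°.
- **Overshoot:** While finding contact, the press briefly reached 27 N, above the 7–15 N advised. I backed off at once, then did the proper hold.
- **Tester shift:** The wedging slid the tester about 3 mm along its plate, within the 20 mm allowed.
- **Rest of the scene:** The holder and both fuses look unmoved, the fuse by the holder judged partly from views that cut it off at the edge. The lug also looked unmoved when last clearly seen, but it was not in the final crops. The gripper was clear of everything, with the force reading near zero.

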